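Unbolt the kiln loader and push the moulds onto the hearth

TASK

The pusher of the kiln loader is locked by a sliding bolt on the robot's side of it. Draw the bolt fully back towards the robot by its upright tab and leave it drawn, then slide the pusher by its wooden handle all the way home, so that the three plaster moulds go wholly onto the hearth as one closed, straight row, upright and side by side with no gaps. Do not disturb the glass bowl or the tin in front of the loader, and let go when done.

Things in the scene. Friction and masses are not known exactly. Their poses are not given: they have to be found in the camera images.
- loader: Kiln loader fixed to the table, 0.65 m long. Frame: x away from the robot, y left along the row, z up; origin on the table top. Its plate (x -55 to 55 mm, top 20 mm above the table) runs along y: bare steel from y = 320 to -20 mm, then the level white plaster hearth, with 70 mm high bricks along its far side (from x = 57 mm) and across its end (y = -252 mm). The pusher slides to -y.
- pipe_mid (a point): On the axis of a copper gas pipe, 26 mm thick, that runs along loader y over the whole loader, 210 mm above the table and 20 mm beyond the handle's line (loader x = 20 mm). A gripper cannot stand upright over the handle: come from the robot's side, tool tilted about 35 degrees, fingers pointing down and away from the robot.
- hearth_edge (a point): Middle of the line where the bare steel plate ends and the white plaster hearth begins (loader x = 0, y = -20 mm), on the surface, 20 mm above the table.
- bolt (a joint): Slide of the lock bolt: 0 = in (locking), 0.045 m = fully drawn towards the robot (loader -x). It stays where left; about 2 N of friction. Below about 0.02 its end stands ahead of the steel ear on the pusher's near side and blocks the pusher, which then has at most 12 mm of play.
- bolt_tab (a point): Grip point of the bolt, on an upright steel tab 16 mm (x) by 20 mm (y) in loader axes, reaching from 42 to 90 mm above the table; this point is 72 mm above it. The bolt's bar below is 18 mm wide, its top 42 mm above the table; a guide strap 52 mm high stands about 30 mm beyond in +x. It moves with the bolt; nothing is above it.
- pusher (a joint): Slide of the pusher: 0 = back, 0.22 m = home, against its stop (towards loader -y). About 3 N of friction, plus a few newtons for the moulds. It stays where left.
- handle_grip (a point): Grip point of the pusher's upright wooden handle, a block 28 mm (x) by 24 mm (y) in loader axes, from 52 to 115 mm above the table; this point is on its axis, 88 mm above the table. It moves with the pusher. The pusher's steel front plate, 60 mm wide, top 72 mm above the table, has its face 35 mm ahead of this point in -y.
- mould_a_mid (a point): Centre of the mould nearest the pusher. All three moulds are loose white plaster blocks 62 x 62 x 60 mm with a square hollow in the top, about 0.25 kg each, standing on the plate in a row along loader y; this point is half-way up (50 mm above the table), its z axis points up.
- mould_b_mid (a point): Centre of the middle mould, the same kind.
- mould_c_mid (a point): Centre of the mould farthest from the pusher, the same kind.
- bowl: Loose glass bowl, 130 mm across and 60 mm high, on the table in front of the hearth; origin at its underside. Not to be disturbed.
- tin: Loose steel tin, 64 mm across and 75 mm high, on the table between the bolt and the bowl; origin at its underside. Not to be disturbed.

How it is judged (in metres and radians):
On the way, in this order (a step that is already met when the one before it is completed fails the run):
1. The bolt is drawn back (at least 32 of 45 mm) with the pusher still at the back (value of joint bolt above 0.032 m and value of joint pusher below 0.03 m), for 0.2 s.
2. The pusher is home (within 8 mm of its stop) (value of joint pusher above 0.212 m), for 0.2 s.
At the end, for the whole second after the job is handed in: Bolt drawn 32 mm or more; pusher at rest within 8 mm of its stop; each mould upright on the hearth (loader y below -50 mm), within 18 mm of the centre line, turned under 0.2 rad; neighbours' centres under 68 mm apart (value of joint pusher above 0.212 m and value of joint bolt above 0.032 m and y of each of mould_a_mid, mould_b_mid, mould_c_mid in the frame of loader below -0.05 m and x of mould_a_mid in the frame of loader between -0.018 and 0.018 m and height (world z) of mould_a_mid between 0.044 and 0.056 m and angle between each of mould_a_mid, mould_b_mid, mould_c_mid's own z axis and vertical below 0.1 rad and angle between the x axis of each of mould_a_mid, mould_b_mid, mould_c_mid and the x axis of loader, either way round below 0.2 rad and x of mould_b_mid in the frame of loader between -0.018 and 0.018 m and height (world z) of mould_b_mid between 0.044 and 0.056 m and x of mould_c_mid in the frame of loader between -0.018 and 0.018 m and height (world z) of mould_c_mid between 0.044 and 0.056 m and distance between mould_a_mid and mould_b_mid below 0.068 m and distance between mould_b_mid and mould_c_mid below 0.068 m and velocity of joint pusher below 0.01 m/s); the robot touches nothing.
It fails at once if The glass bowl is shifted more than 30 mm (distance of bowl from where it was at the start of the episode above 0.03 m).
It fails at once if The tin is shifted more than 30 mm (distance of tin from where it was at the start of the episode above 0.03 m).
It fails at once if A mould is tipped (angle between any of mould_a_mid, mould_b_mid, mould_c_mid's own z axis and vertical above 0.4 rad).
It also fails if it takes over 48 s, if anything falls off the work surface, if the arm or the gripper's body presses on something with over 40 N, if the wrist force passes 120 N, or if a joint passes its speed limit or range.

ROBOT

A 6-joint arm with a two-finger parallel gripper is mounted at the origin on the work surface. World frame = base frame: x ahead of the robot, y to its left, z up, the work surface at z = 0. Lengths are in m, angles in degrees, forces in N, time in s.
With the tool pointing down it reaches from about 0.375 to 0.9 m from the base axis. Payload 3.1 kg.
Tool frame: the origin (TCP) lies on the centre line of the jaws, within the pads' length; the fingertips stand 25 mm ahead of it and the grasp point (between the pads) lies 6 mm ahead of it; z points along the fingers, y is the line along which they close (so a half turn about z gives the same grasp; the last joint's range is limited). The gripper opens to 87 mm and grips with 3 to 60 N. Pads are 19 mm wide; open, the fingers measure 117 mm over their backs; the gripper's body (75 mm by 190 mm) begins 51 mm behind the grasp point.
Start: joints at [-87.29, 30.224, 82.088, -0, 67.689, -10.227], TCP at [0.14, -0.609, 0.248] pointing down, gripper open.
Joint ranges: [-176.69, 176.69], [-43.24, 126.21], [12.49, 139.97], [-82, 262], [0, 151.66], [-163.58, 163.58]. Speed limits (degrees/s): [159.86, 159.86, 180, 180, 180, 180].

INTERFACE

Orientations are given as a 3x3 rotation matrix whose columns are the frame's x, y, z axes.
In Python, from rig import bot, cams, models gives the robot as it stands. The module is installed in compiled form; this text tells all that it offers.
- The arm moves only by the shell command python3 -m handwheel 'ROWS' [OPENING]. ROWS is JSON, a list of rows, each a list of 6 numbers: the shift along the world's x, y, z each as a share of 1 m, from -1 to 1, then the turn, a rotation vector about the world's x, y, z each as a share of 2 rad, from -1 to 1. In form: [[dx, dy, dz, wx, wy, wz], ...]. A call has exactly 8 rows; each row is the pose to reach, as a shift and turn from the pose commanded when the call began; what a row does not reach only later rows make up. A row lasts 1/12 s, in which the tool goes at most 41.7 mm and 7.16 degrees, less where a joint would pass 70% of its speed; a pose out of reach is approached as far as the arm can. A call with a number of a shift or a turn outside -1 to 1 is refused whole. A call with a gripper value outside its range is refused whole. OPENING is the opening, from -1 (shut) to 1 (fully open), so that 0 is half open, set as the call begins (- or left out, the last holds). The fingers move at their own pace and stop on an object; the grip force is fixed at half the most. Time passes only in rows, so rows that repeat a pose let the fingers close, or fill a call up. It gives the time, the measured TCP pose, the force, the opening and the grip force at its end, in the units of the state.
- bot.read_state(): the state, without advancing time (a new reading comes with each control period).
- cams.capture(name): name is "scene" or "side" or "wrist"; returns (picture, depth): 420x560x3 uint8, blue, green, red; 420x560 float32, m along the optical axis (not along the pixel's ray), 0 where there is no reading.
- cams.calibration(name): a dict with "mtx" (3x3 intrinsics, pixels), "dist_coeffs" ([k1, k2, p1, p2, k3] as OpenCV has them; the pictures are not rectified), "R" (3x3) and "t" (3): a world point X has camera coordinates R X + t; the wrist camera has in their place "tool_from_camera" (4x4, takes a point from camera to tool coordinates, whose origin is the TCP and whose axes are the flange's). Camera axes: x right, y down, z forward; pixel columns grow to the right and rows downward; lengths in m; the calibration is good to about 2 mm. A picture is of the moment at which its call begins: read the wrist's pose just before it. calibration takes no time and is no camera call.
- bot.hand_in(): hands the job in; it is judged then, once.
Trained networks look in the newest picture that a camera, given by its name, has taken for a name from the list of things; names that differ only in an ending like _2 or _b are one class to them, and where a whole thing is asked for, a point or a joint stands for the part that bears it (a point fixed in the world has none). Each returns a list of dicts, best first, with "conf" (0 to 1); they miss things now and then, are a little off and sometimes report something else, mostly with a low value. They report only what shows in the picture. A call takes as long as a camera call.
- models.spot_in(query, camera): "position" ([column, row] in pixels, amid what is visible of it).
- models.tip_of(query, camera): "position" ([column, row] in pixels: a listed point, or the origin of a listed thing).
The state is a dict: "time_s": time; "joint_positions": joint angles; "qvel": joint speeds; "tau": joint torques, N m; "position": TCP position; "tcp_rot": TCP orientation; "force": force on the tool from outside, world axes, zero at the start; "moment": the same for the moment, N m; "opening": opening from 0.0 (shut) to 1.0 (fully open); "grasp_force": force on a finger pad.
Only numpy, scipy, OpenCV 4.12 (cv2) and the standard library are available. Lean on these libraries where they do the work, as an engineer would, in place of code of your own. Each camera call takes 0.05 s, during which the arm holds its last target. There are 200 camera calls.

## Working session

There is one attempt and no reset: what is moved stays moved. The work goes in short steps, Python scripts to look and compute and a shell command to move; the robot and the scene stay as the last step left them, time stands still between calls to the robot, and variables do not carry over. Pictures are saved under pics/ and viewed, at most 10 in all, crops included, and the job is handed in when it is done.

```bash
mkdir -p pics; cat > h.py <<'E'
import numpy as np, cv2
from rig import bot, cams, models
def px2w(cam,px,depth=None,z=None,win=2,st=None):
    c=cams.calibration(cam);K=np.array(c["mtx"]);d=np.array(c["dist_coeffs"])
    n=cv2.undistortPoints(np.array([[px]],float),K,d)[0,0];r=np.array([n[0],n[1],1.])
    if "R" in c: R=np.array(c["R"]).T;o=-R@np.array(c["t"])
    else:
        T=np.array(c["tool_from_camera"]);W=np.array(st["tcp_rot"]);R=W@T[:3,:3];o=W@T[:3,3]+np.array(st["position"])
    if z is not None: s=(z-o[2])/(R@r)[2]
    else:
        u,v=int(round(px[0])),int(round(px[1]));a=depth[max(0,v-win):v+win+1,max(0,u-win):u+win+1];s=np.median(a[a>0])
    return o+s*(R@r)
Z={"pipe_mid":.21,"hearth_edge":.02,"bolt_tab":.072,"handle_grip":.088,"mould_a_mid":.05,"mould_b_mid":.05,"mould_c_mid":.05,"bowl":0,"tin":0,"loader":0}
E
python3 - <<'E'
from h import *
np.set_printoptions(precision=4,suppress=True)
s=bot.read_state();print(s["time_s"],s["position"],s["tcp_rot"],s["opening"])
for c in["scene","side"]:
    p,d=cams.capture(c);cv2.imwrite(f"pics/{c}0.png",p)
    for q in Z:
        if q in("loader",):continue
        for r in models.tip_of(q,c)[:3]:
            print(c,q,round(r["conf"],2),np.round(r["position"]),px2w(c,r["position"],z=Z[q]))
E
```

```text
0.0 [ 0.1399 -0.6084  0.2466] [[ 0.9746  0.2239 -0.0002]
 [ 0.2239 -0.9746  0.0022]
 [ 0.0003 -0.0022 -1.    ]] 1.0012659029727453
scene pipe_mid 0.79 [250. 210.] [0.6131 0.0113 0.21  ]
scene pipe_mid 0.74 [337. 285.] [0.5816 0.2334 0.21  ]
scene hearth_edge 0.86 [255. 240.] [ 0.5852 -0.0279  0.02  ]
scene bolt_tab 0.85 [334. 285.] [0.5325 0.1846 0.072 ]
scene handle_grip 0.91 [302. 313.] [0.6273 0.1994 0.088 ]
scene mould_a_mid 0.84 [288. 289.] [0.6078 0.127  0.05  ]
scene mould_b_mid 0.71 [270. 261.] [0.5992 0.0518 0.05  ]
scene mould_c_mid 0.79 [256. 238.] [ 0.5899 -0.015   0.05  ]
scene bowl 0.95 [292. 192.] [ 0.4233 -0.098   0.    ]
scene tin 0.8 [320. 242.] [ 0.4606  0.0579 -0.    ]
side pipe_mid 0.74 [299. 188.] [0.6173 0.0055 0.21  ]
side hearth_edge 0.6 [278. 265.] [ 0.5892 -0.0268  0.02  ]
side bolt_tab 0.6 [327. 198.] [0.5336 0.1806 0.072 ]
side handle_grip 0.74 [363. 208.] [0.632 0.19  0.088]
side handle_grip 0.33 [328. 196.] [0.5471 0.1668 0.088 ]
side mould_a_mid 0.78 [330. 227.] [0.5993 0.1222 0.05  ]
side mould_b_mid 0.73 [313. 242.] [0.609  0.0562 0.05  ]
side mould_b_mid 0.54 [279. 266.] [ 0.6179 -0.0496  0.05  ]
side mould_c_mid 0.92 [284. 253.] [ 0.5941 -0.0142  0.05  ]
side bowl 0.41 [281. 269.] [ 0.5868 -0.015   0.    ]
side tin 0.78 [268. 228.] [0.4562 0.0608 0.    ]
```

View pics/scene0.png

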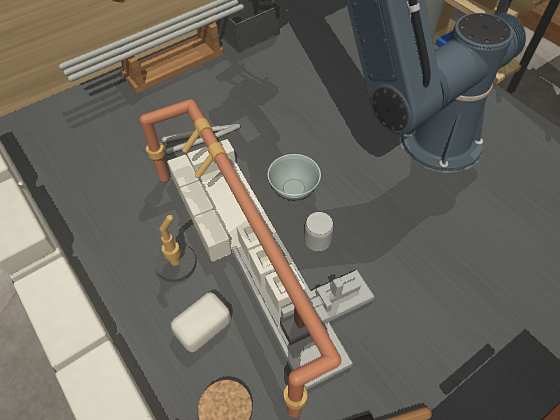

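View pics/side0.png

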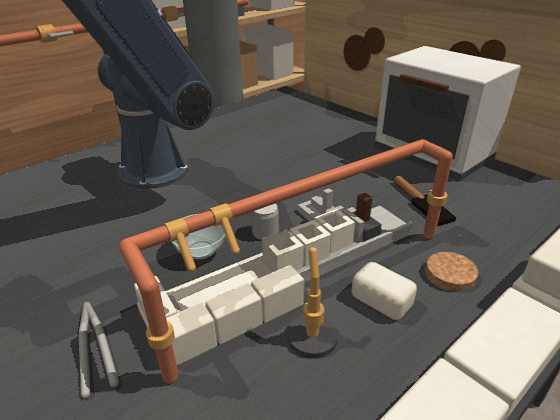

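```bash
python3 - <<'E'
from h import *
np.set_printoptions(precision=4,suppress=True)
# loader orientation: pipe via depth in scene & side
for c in["scene","side"]:
    p,d=cams.capture(c);P=[]
    hsv=cv2.cvtColor(p,cv2.COLOR_BGR2HSV)
    for v in range(0,420,2):
        for u in range(0,560,2):
            if d[v,u]>0 and hsv[v,u,1]>70 and hsv[v,u,0]<22:
                w=px2w(c,(u,v),depth=d,win=0)
                if .19<w[2]<.24 and .4<w[0]<.8 and -.6<w[1]<.6: P.append(w)
    P=np.array(P);m=np.median(P,0)
    if len(P)<10: print(c,len(P));continue
    vx,vy,x0,y0=cv2.fitLine(P[:,:2].astype(np.float32),cv2.DIST_HUBER,0,.005,.005).ravel()
    print(c,len(P),"dir",vx,vy,"pt",x0,y0,"yaw",np.degrees(np.arctan2(-vx*np.sign(vy),abs(vy))),"zmax",P[:,2].max(),"x-spread",(P[:,:2]@np.array([vy,-vx])).min(),(P[:,:2]@np.array([vy,-vx])).max(), "y",P[:,1].min(),P[:,1].max())
E
```

```text
Traceback (most recent call last):
  File "h.py", line 4, in px2w
    c=cams.calibration(cam);K=np.array(c["mtx"]);d=np.array(c["dist_coeffs"])
ValueError: time passes only in moves, steps and waits
```

The scene view shows the loader running from about (200,150) to (330,370), with the tab at (335,287), the handle at (302,313) behind the pipe, the tin at (319,231) and the bowl at (294,177). In the side view the handle is at (364,207), the tab at (328,198), and the valves hang from the pipe at the hearth end.

```bash
sed -i 's/^def px2w/import functools\ncal=functools.lru_cache(None)(lambda c: cams.calibration(c))\ndef px2w/; s/c=cams.calibration(cam)/c=cal(cam)/' h.py
python3 - <<'E'
from h import *
np.set_printoptions(precision=4,suppress=True)
for c in["scene","side"]:
    p,d=cams.capture(c);P=[]
    hsv=cv2.cvtColor(p,cv2.COLOR_BGR2HSV)
    for v in range(0,420,2):
        for u in range(0,560,2):
            if d[v,u]>0 and hsv[v,u,1]>70 and hsv[v,u,0]<22:
                w=px2w(c,(u,v),depth=d,win=0)
                if .19<w[2]<.24 and .4<w[0]<.8 and -.3<w[1]<.3: P.append(w)
    P=np.array(P)
    if len(P)<10: print(c,len(P));continue
    vx,vy,x0,y0=cv2.fitLine(P[:,:2].astype(np.float32),cv2.DIST_HUBER,0,.005,.005).ravel()
    print(c,len(P),"pt",x0,y0,"yaw",np.degrees(np.arctan2(-vx*np.sign(vy),abs(vy))),"zmax",P[:,2].max())
    # tab top & handle top from depth
    for nm,cen,zr,rad in[("tab",(.533,.183),(.075,.1),.04),("handle",(.63,.195),(.095,.125),.05)]:
        Q=[]
        for v in range(150,380):
            for u in range(220,420):
                if d[v,u]>0:
                    w=px2w(c,(u,v),depth=d,win=0)
                    if zr[0]<w[2]<zr[1] and np.hypot(w[0]-cen[0],w[1]-cen[1])<rad:Q.append(w)
        Q=np.array(Q)
        if len(Q):print(c,nm,len(Q),Q.mean(0),Q.min(0),Q.max(0))
E
```

```text
scene 980 pt 0.6219279 0.034608155 yaw -9.643186 zmax 0.22707776947611003
scene tab 98 [0.5307 0.1909 0.087 ] [0.5208 0.1793 0.0755] [0.5386 0.1997 0.0952]
scene handle 38 [0.641  0.2009 0.1058] [0.6376 0.1871 0.0953] [0.6426 0.2107 0.1153]
side 1134 pt 0.6116228 -0.05732614 yaw -9.853979 zmax 0.2256156795443972
side tab 65 [0.5306 0.1825 0.0844] [0.5196 0.1738 0.0752] [0.5373 0.1953 0.0903]
side handle 165 [0.6304 0.192  0.1078] [0.612  0.1823 0.0955] [0.6423 0.2094 0.1154]
```

```bash
python3 -c "
from h import *
print(np.round(cal('wrist')['tool_from_camera'],3))"
python3 -m handwheel '[[0.26,0.23,0.03,0,0,-0.2],[0.26,0.23,0.03,0,0,-0.2],[0.26,0.23,0.03,0,0,-0.2],[0.26,0.23,0.03,0,0,-0.2],[0.26,0.23,0.03,0,0,-0.2],[0.26,0.23,0.03,0,0,-0.2],[0.26,0.23,0.03,0,0,-0.2],[0.26,0.23,0.03,0,0,-0.2]]' 1
```

```text
[[-0.    -0.969 -0.248  0.067]
 [ 1.    -0.    -0.001 -0.001]
 [ 0.001 -0.248  0.969 -0.136]
 [ 0.     0.     0.     1.   ]]
time_s: 1.82
position: [0.3892, -0.3882, 0.2766]
tcp_rot: [[0.985, -0.174, 0.0], [-0.174, -0.985, -0.0], [0.0, 0.0, -1.0]]
force: [-0.1, -0.1, -0.1]
opening: 1.0
grasp_force: 0.0
```

```bash
python3 -c "
from h import *
s=bot.read_state();print(s['joint_positions'],s['tcp_rot'],s['force'])"
```

```text
[-5.65805119e+01  2.24367839e+01  9.10358477e+01  1.53923430e-03
  6.65016196e+01  4.34140923e+01] [[ 9.84822200e-01 -1.73566018e-01  2.68077511e-04]
 [-1.73565917e-01 -9.84822188e-01 -3.61528055e-04]
 [ 3.26757666e-04  3.09511735e-04 -9.99999899e-01]] [-0.08193348 -0.14956755 -0.07380338]
```

```bash
python3 -m handwheel '[[0.06,0.32,0,0,0,0],[0.06,0.32,0,0,0,0],[0.06,0.32,0,0,0,0],[0.06,0.32,0,0,0,0],[0.06,0.32,0,0,0,0],[0.06,0.32,0,0,0,0],[0.06,0.32,0,0,0,0],[0.06,0.32,0,0,0,0]]' && python3 -m handwheel '[[0.05,0.24,-0.05,0,0,0],[0.05,0.24,-0.05,0,0,0],[0.05,0.24,-0.05,0,0,0],[0.05,0.24,-0.05,0,0,0],[0.05,0.24,-0.05,0,0,0],[0.05,0.24,-0.05,0,0,0],[0.05,0.24,-0.05,0,0,0],[0.05,0.24,-0.05,0,0,0]]'
python3 - <<'E'
from h import *
np.set_printoptions(precision=4,suppress=True)
s=bot.read_state();p,d=cams.capture("wrist");cv2.imwrite("pics/w1.png",p)
print(s["position"])
for q in["bolt_tab","handle_grip","tin"]:
    for r in models.tip_of(q,"wrist")[:2]: print(q,round(r["conf"],2),np.round(r["position"]),px2w("wrist",r["position"],z=Z[q],st=s))
E
```

```text
time_s: 2.48
position: [0.4477, -0.067, 0.2764]
tcp_rot: [[0.985, -0.173, 0.0], [-0.173, -0.985, 0.0], [0.0, -0.001, -1.0]]
force: [0.6, -0.3, -0.3]
opening: 0.998
grasp_force: 0.0
time_s: 3.15
position: [0.4976, 0.1723, 0.2256]
tcp_rot: [[0.986, -0.169, -0.001], [-0.169, -0.986, -0.0], [-0.001, 0.0, -1.0]]
force: [-0.6, -0.4, -0.6]
opening: 1.004
grasp_force: 0.0
[0.4976 0.1723 0.2256]
bolt_tab 0.94 [249. 163.] [0.5295 0.1904 0.072 ]
bolt_tab 0.67 [209.  37.] [0.6287 0.2021 0.072 ]
handle_grip 0.81 [208.  37.] [0.625  0.2004 0.088 ]
tin 0.91 [395. 197.] [0.4594 0.0522 0.    ]
```

View pics/w1.png

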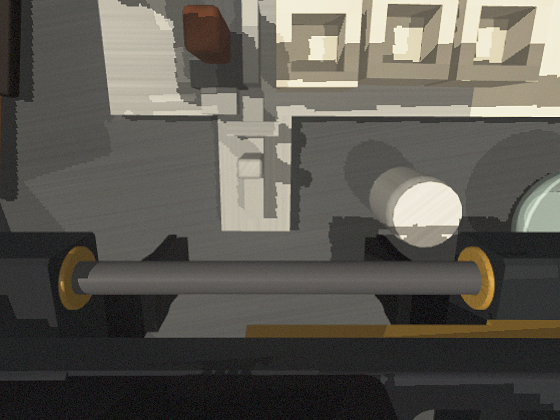

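The wrist view shows the tab at (250,163) on the bolt bracket, with the handle at (205,35) and the tin at (425,205), well clear. I go above the tab, then down.

```bash
python3 -m handwheel '[[0.032,0.016,0,0,0,0],[0.032,0.016,-0.03,0,0,0],[0.032,0.016,-0.06,0,0,0],[0.032,0.016,-0.09,0,0,0],[0.032,0.016,-0.115,0,0,0],[0.032,0.016,-0.135,0,0,0],[0.032,0.016,-0.146,0,0,0],[0.032,0.016,-0.146,0,0,0]]' 0.1 && python3 -m handwheel '[[0,0,0,0,0,0],[0,0,0,0,0,0],[0,0,0,0,0,0],[0,0,0,0,0,0],[0,0,0,0,0,0],[0,0,0,0,0,0],[0,0,0,0,0,0],[0,0,0,0,0,0]]' -1
```

```text
time_s: 4.02
position: [0.5288, 0.1846, 0.0783]
tcp_rot: [[0.984, -0.176, -0.004], [-0.176, -0.984, -0.001], [-0.004, 0.001, -1.0]]
force: [-0.6, 0.5, 0.4]
opening: 0.563
grasp_force: 0.0
time_s: 4.68
position: [0.5309, 0.1876, 0.0812]
tcp_rot: [[0.985, -0.174, 0.003], [-0.174, -0.985, 0.002], [0.002, -0.002, -1.0]]
force: [-0.2, 5.5, 4.0]
opening: 0.229
grasp_force: 30.0
```

```bash
python3 -m handwheel '[[-0.008,0.0014,0,0,0,0],[-0.016,0.0028,0,0,0,0],[-0.024,0.0042,0,0,0,0],[-0.032,0.0056,0,0,0,0],[-0.039,0.0068,0,0,0,0],[-0.044,0.0077,0,0,0,0],[-0.045,0.0078,0,0,0,0],[-0.045,0.0078,0,0,0,0]]'
```

```text
time_s: 5.35
position: [0.4869, 0.1953, 0.0812]
tcp_rot: [[0.985, -0.174, 0.006], [-0.174, -0.985, 0.002], [0.006, -0.003, -1.0]]
force: [3.2, 4.8, 3.2]
opening: 0.226
grasp_force: 30.0
```

```bash
python3 -m handwheel '[[0,0,0,0,0,0],[0,0,0,0,0,0],[0,0,0,0,0,0],[0,0,0,0,0,0],[0,0,0.02,0,0,0],[0,0,0.05,0,0,0],[0,0,0.09,0,0,0],[0,0,0.13,0,0,0]]' 0.1
python3 - <<'E'
from h import *
np.set_printoptions(precision=4,suppress=True)
s=bot.read_state();print(s["position"],s["opening"])
for c in["wrist","scene","side"]:
    p,d=cams.capture(c);cv2.imwrite(f"pics/{c}2.png",p)
    for q in["bolt_tab","handle_grip","tin","mould_a_mid","mould_b_mid","mould_c_mid"]:
        for r in models.tip_of(q,c)[:2]: print(c,q,round(r["conf"],2),np.round(r["position"]),px2w(c,r["position"],z=Z[q],st=s))
E
```

```text
time_s: 6.02
position: [0.4835, 0.1935, 0.2104]
tcp_rot: [[0.985, -0.174, -0.004], [-0.174, -0.985, -0.001], [-0.004, 0.002, -1.0]]
force: [0.9, 0.5, -0.1]
opening: 0.545
grasp_force: 0.0
[0.4835 0.1935 0.2104] 0.54517276187049
wrist bolt_tab 0.62 [272. 200.] [0.4843 0.197  0.072 ]
wrist handle_grip 0.66 [229.   2.] [0.6251 0.2001 0.088 ]
wrist tin 0.97 [418. 180.] [0.4614 0.0531 0.    ]
wrist mould_a_mid 0.6 [340.  20.] [0.6093 0.1222 0.05  ]
wrist mould_b_mid 0.68 [432.  12.] [0.6028 0.0521 0.05  ]
wrist mould_c_mid 0.95 [518.  13.] [ 0.5902 -0.0121  0.05  ]
scene bolt_tab 0.86 [352. 275.] [0.4891 0.1884 0.072 ]
scene handle_grip 0.79 [304. 314.] [0.6244 0.2025 0.088 ]
scene tin 0.88 [320. 242.] [ 0.4607  0.0555 -0.    ]
scene tin 0.55 [286. 288.] [0.5957 0.1041 0.    ]
scene mould_a_mid 0.56 [287. 287.] [0.6055 0.1219 0.05  ]
scene mould_b_mid 0.84 [268. 262.] [0.6047 0.0514 0.05  ]
scene mould_c_mid 0.95 [257. 240.] [ 0.5917 -0.0089  0.05  ]
side bolt_tab 0.59 [318. 189.] [0.4915 0.1943 0.072 ]
side bolt_tab 0.32 [297. 188.] [0.4543 0.1588 0.072 ]
side handle_grip 0.85 [363. 208.] [0.6317 0.1897 0.088 ]
side tin 0.8 [264. 232.] [0.4589 0.0443 0.    ]
side mould_a_mid 0.64 [330. 229.] [0.6018 0.1166 0.05  ]
side mould_b_mid 0.85 [314. 243.] [0.6131 0.0551 0.05  ]
```

View pics/wrist2.png

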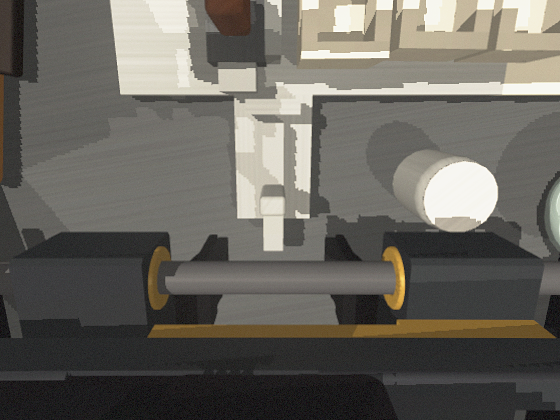

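The tab has moved to (272,200), about (0.486, 0.194) in the world, which is 44 mm drawn. The handle is at the top edge, (229,15). Next I tilt the tool and move to a pre-grasp pose.

```bash
python3 -m handwheel '[[0.01,0,0,-0.01,-0.06,0],[0.02,0.004,0,-0.02,-0.12,0],[0.03,0.008,0,-0.031,-0.18,0],[0.045,0.012,0,-0.042,-0.24,0],[0.06,0.014,0,-0.052,-0.301,0],[0.072,0.016,-0.005,-0.052,-0.301,0],[0.072,0.016,-0.005,-0.052,-0.301,0],[0.072,0.016,-0.005,-0.052,-0.301,0]]' -0.05
python3 - <<'E'
from h import *
np.set_printoptions(precision=4,suppress=True)
s=bot.read_state();print(s["position"],s["opening"],s["joint_positions"],s["tcp_rot"])
c="wrist"
p,d=cams.capture(c);cv2.imwrite(f"pics/{c}3.png",p)
for q in["bolt_tab","handle_grip","mould_a_mid"]:
        for r in models.tip_of(q,c)[:2]: print(c,q,round(r["conf"],2),np.round(r["position"]),px2w(c,r["position"],z=Z[q],st=s))
E
```

```text
time_s: 7.73
position: [0.5578, 0.2104, 0.206]
tcp_rot: [[0.81, -0.168, 0.562], [-0.138, -0.986, -0.096], [0.571, 0.0, -0.821]]
force: [-0.3, -0.0, 0.2]
opening: 0.476
grasp_force: 0.0
[0.5578 0.2104 0.206 ] 0.4760427726065878 [ 16.8709  26.791  109.7385 -52.6646  18.7171 163.4345] [[ 0.8096 -0.1678  0.5624]
 [-0.1376 -0.9858 -0.096 ]
 [ 0.5706  0.0004 -0.8212]]
wrist handle_grip 0.64 [272. 214.] [0.6255 0.2027 0.088 ]
wrist handle_grip 0.55 [363. 229.] [0.6009 0.1337 0.088 ]
wrist mould_a_mid 0.65 [362. 229.] [0.6101 0.1225 0.05  ]
```

View pics/wrist3.png

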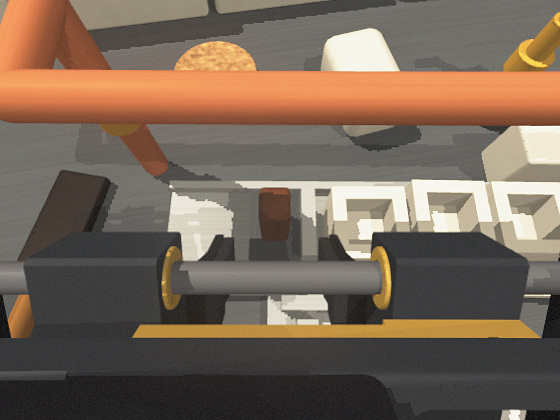

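The handle is at (272,212), centred between the fingers, and the pipe is clear ahead. But joint 6 is at 163.4°, right at its limit. I make a half turn about the tool axis, which gives the same grasp with joint 6 near -17°.

```bash
python3 -m handwheel '[[0,0,0,-0.028,0.005,0.04],[0,0,0,-0.055,0.0095,0.08],[0,0,0,-0.083,0.014,0.121],[0,0,0,-0.11,0.019,0.161],[0,0,0,-0.138,0.024,0.202],[0,0,0,-0.166,0.028,0.242],[0,0,0,-0.193,0.033,0.282],[0,0,0,-0.221,0.038,0.3225]]' && python3 -m handwheel '[[0,0,0,-0.028,0.005,0.04],[0,0,0,-0.055,0.0095,0.08],[0,0,0,-0.083,0.014,0.121],[0,0,0,-0.11,0.019,0.161],[0,0,0,-0.138,0.024,0.202],[0,0,0,-0.166,0.028,0.242],[0,0,0,-0.193,0.033,0.282],[0,0,0,-0.221,0.038,0.3225]]' && python3 -m handwheel '[[0,0,0,-0.028,0.005,0.04],[0,0,0,-0.055,0.0095,0.08],[0,0,0,-0.083,0.014,0.121],[0,0,0,-0.11,0.019,0.161],[0,0,0,-0.138,0.024,0.202],[0,0,0,-0.166,0.028,0.242],[0,0,0,-0.193,0.033,0.282],[0,0,0,-0.221,0.038,0.3225]]' && python3 -m handwheel '[[0,0,0,-0.028,0.005,0.04],[0,0,0,-0.055,0.0095,0.08],[0,0,0,-0.083,0.014,0.121],[0,0,0,-0.11,0.019,0.161],[0,0,0,-0.138,0.024,0.202],[0,0,0,-0.166,0.028,0.242],[0,0,0,-0.193,0.033,0.282],[0,0,0,-0.221,0.038,0.3225]]' | tail -6
python3 -c "
from h import *
s=bot.read_state();print(np.round(s['joint_positions'],1),np.round(s['tcp_rot'],3),s['position'])"
```

```text
time_s: 8.6
position: [0.558, 0.2095, 0.2073]
tcp_rot: [[0.692, 0.451, 0.563], [0.598, -0.796, -0.097], [0.404, 0.404, -0.821]]
force: [0.3, -0.7, -0.2]
opening: 0.48
grasp_force: 0.0
time_s: 9.27
position: [0.558, 0.2095, 0.2073]
tcp_rot: [[0.17, 0.809, 0.563], [0.985, -0.14, -0.097], [0.0, 0.571, -0.821]]
force: [-0.4, 0.5, 0.4]
opening: 0.471
grasp_force: 0.0
time_s: 9.93
position: [0.558, 0.2095, 0.2073]
tcp_rot: [[-0.452, 0.692, 0.563], [0.796, 0.598, -0.097], [-0.404, 0.404, -0.821]]
force: [0.1, -0.4, -0.4]
opening: 0.478
grasp_force: 0.0
time_s: 10.6
position: [0.558, 0.2095, 0.2073]
tcp_rot: [[-0.809, 0.17, 0.563], [0.139, 0.985, -0.097], [-0.571, -0.0, -0.821]]
force: [0.4, 0.4, 0.1]
opening: 0.474
grasp_force: 0.0
[ 16.8  26.6 109.7 -52.4  18.8 -16.8] [[-0.809  0.17   0.563]
 [ 0.139  0.985 -0.097]
 [-0.571 -0.    -0.821]] [0.55795634 0.2094649  0.20731522]
```

```bash
python3 -m handwheel '[[0,0,0,0.006,0.034,0],[0.012,-0.002,-0.018,0.006,0.034,0],[0.024,-0.004,-0.037,0.006,0.034,0],[0.036,-0.005,-0.055,0.006,0.034,0],[0.046,-0.007,-0.071,0.006,0.034,0],[0.056,-0.009,-0.087,0.006,0.034,0],[0.066,-0.010,-0.102,0.006,0.034,0],[0.066,-0.010,-0.102,0.006,0.034,0]]'
python3 - <<'E'
from h import *
s=bot.read_state();print(np.round(s['joint_positions'],1))
p,d=cams.capture("side");q,_=cams.capture("wrist")
cv2.imwrite("pics/m4.png",np.hstack([cv2.resize(p[120:300,250:450],None,fx=2.2,fy=2.2),cv2.resize(q,(528,396))[:, :350]]))
E
```

```text
time_s: 11.27
position: [0.6247, 0.1988, 0.1025]
tcp_rot: [[-0.846, 0.175, 0.503], [0.151, 0.985, -0.088], [-0.511, 0.001, -0.86]]
force: [0.6, -0.2, 0.5]
opening: 0.474
grasp_force: 0.0
[ 12.8  39.9 103.2 -54.8  14.  -16.1]
```

View pics/m4.png

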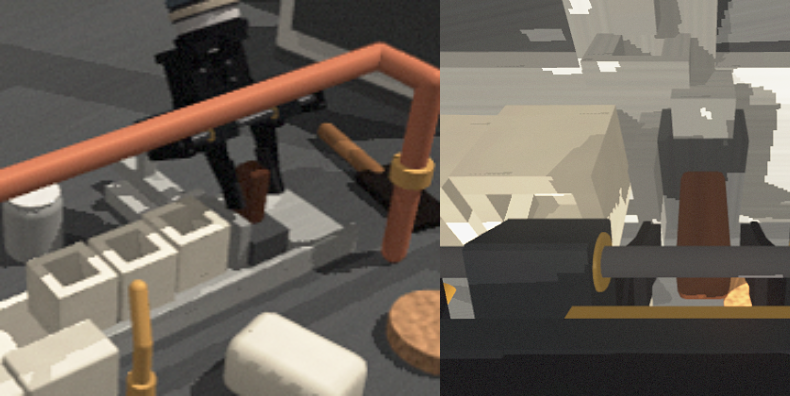

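The fingers straddle the handle, with its brown block between them, and the pipe is clear. Before pushing I check the wrist's margin near its singularity with a quick kinematic fit.

```bash
cat > k.py <<'E'
import numpy as np
from scipy.optimize import least_squares
sd=lambda x:np.sin(np.radians(x)); cd=lambda x:np.cos(np.radians(x))
D=[((30.224,82.088),(.1399,-.6084,.2466),(0,0,-1)),((22.437,91.036),(.3892,-.3882,.2766),(0,0,-1)),
((26.791,109.7385),(.5578,.2104,.206),(.5624,-.096,-.8212)),((26.6,109.7),(.558,.2095,.2073),(.563,-.097,-.821)),((39.9,103.2),(.6247,.1988,.1025),(.503,-.088,-.86))]
def wr(P,tz,d): w=np.array(P)-d*np.array(tz);return np.hypot(w[0],w[1]),w[2],np.degrees(np.arctan2(w[1],w[0]))
def fk(p,j2,j3): a,h,L1,L2,d,e=p;s=j2+j3;return a+L1*sd(j2)+L2*sd(s)+e*cd(s),h+L1*cd(j2)+L2*cd(s)-e*sd(s)
def res(p):
    o=[]
    for (j2,j3),P,tz in D:
        r,z,_=wr(P,tz,p[4]);R,Zz=fk(p,j2,j3);o+=[r-R,z-Zz]
    return o+[.03*(p[5])]
s=least_squares(res,[.05,.35,.4,.4,.25,0]);p=s.x
print(np.round(p,3),np.abs(s.fun).max())
for tilt in(31,28,25,22):
    tz=np.array([.985*sd(tilt),-.171*sd(tilt),-cd(tilt)]);out=[]
    for t in(0,.06,.11,.16,.19,.22):
        P=np.array([.6247,.1988,.103])-t*np.array([.171,.985,0])
        r,z,az=wr(P,tz,p[4]);q=least_squares(lambda q:np.subtract(fk(p,*q),(r,z)),[40,100]).x
        f=q.sum();F=np.array([sd(f)*cd(az),sd(f)*sd(az),cd(f)])
        e1=np.array([cd(f)*cd(az),cd(f)*sd(az),-sd(f)]);e2=np.array([-sd(az),cd(az),0])
        out.append((round(az,1),round(f,1),round(np.degrees(np.arctan2(tz@e2,tz@e1)),1),round(np.degrees(np.arccos(tz@F)),1)))
    print(tilt,out)
E
python3 k.py
```

```text
[0.016 0.276 0.576 0.388 0.28  0.107] 0.0032199295135553357
31 [(np.float64(24.9), np.float64(143.3), np.float64(-59.6), np.float64(19.9)), (np.float64(19.2), np.float64(146.7), np.float64(-69.3), np.float64(15.5)), (np.float64(13.9), np.float64(149.1), np.float64(-80.1), np.float64(12.2)), (np.float64(8.2), np.float64(151.1), np.float64(-94.9), np.float64(9.3)), (np.float64(4.6), np.float64(152.0), np.float64(-106.4), np.float64(7.7)), (np.float64(0.9), np.float64(152.7), np.float64(-120.9), np.float64(6.4))]
28 [(np.float64(24.1), np.float64(141.4), np.float64(-46.7), np.float64(21.1)), (np.float64(18.5), np.float64(144.6), np.float64(-51.8), np.float64(16.5)), (np.float64(13.3), np.float64(146.8), np.float64(-56.6), np.float64(12.8)), (np.float64(7.8), np.float64(148.7), np.float64(-61.6), np.float64(9.3)), (np.float64(4.2), np.float64(149.6), np.float64(-64.4), np.float64(7.3)), (np.float64(0.6), np.float64(150.3), np.float64(-66.4), np.float64(5.4))]
25 [(np.float64(23.3), np.float64(139.4), np.float64(-35.8), np.float64(23.3)), (np.float64(17.8), np.float64(142.5), np.float64(-37.6), np.float64(18.8)), (np.float64(12.8), np.float64(144.7), np.float64(-38.3), np.float64(15.2)), (np.float64(7.3), np.float64(146.4), np.float64(-37.1), np.float64(11.9)), (np.float64(3.8), np.float64(147.3), np.float64(-34.6), np.float64(10.1)), (np.float64(0.3), np.float64(147.9), np.float64(-30.0), np.float64(8.6))]
22 [(np.float64(22.6), np.float64(137.6), np.float64(-27.2), np.float64(26.1)), (np.float64(17.1), np.float64(140.6), np.float64(-27.2), np.float64(21.9)), (np.float64(12.2), np.float64(142.6), np.float64(-26.1), np.float64(18.6)), (np.float64(6.8), np.float64(144.3), np.float64(-23.3), np.float64(15.8)), (np.float64(3.5), np.float64(145.1), np.float64(-20.4), np.float64(14.3)), (np.float64(0.0), np.float64(145.7), np.float64(-16.4), np.float64(13.1))]
```

```bash
cat > k2.py <<'E'
import numpy as np
from scipy.optimize import least_squares
from scipy.spatial.transform import Rotation as Ro
from rig import bot
s=bot.read_state()
D=[((-87.29,30.224,82.088,0,67.689),(.1399,-.6084,.2466)),((-56.5805,22.4368,91.0358,0,66.5016),(.3892,-.3882,.2766)),
((16.8709,26.791,109.7385,-52.6646,18.7171),(.5578,.2104,.206)),((16.8,26.6,109.7,-52.4,18.8),(.558,.2095,.2073)),(s["joint_positions"][:5],s["position"])]
E=lambda ax,a:Ro.from_euler(ax,a,degrees=True)
def fk(p,j):
    a,h,L1,L2,d,e,o1,o2=p;A=E('z',j[0]);B=A*E('y',j[1]+j[2]);C=B*E('z',j[3]);tz=(C*E('y',j[4])).apply([0,0,1])
    return A.apply([a,o1,h])+(A*E('y',j[1])).apply([0,0,L1])+B.apply([e,0,L2])+C.apply([0,o2,0])+d*tz,tz
def res(p): return np.concatenate([fk(p,j)[0]-np.array(P) for j,P in D]+[.003*np.array(p)])
f=least_squares(res,[.05,.3,.5,.4,.25,0,.05,.05]);p=f.x
print(np.round(p,3),np.abs(f.fun[:15]).max(),np.round(fk(p,D[-1][0])[1],3))
sd=lambda x:np.sin(np.radians(x)); cd=lambda x:np.cos(np.radians(x))
for tilt in(33,31,28,25):
    tz=np.array([.985*sd(tilt),-.171*sd(tilt),-cd(tilt)]);print(tilt);q=np.array(D[-1][0])
    for t in(0,.06,.11,.16,.19,.22):
        P=np.array([.6247,.1988,.103])-t*np.array([.171,.985,0])
        g=lambda q:np.concatenate([fk(p,q)[0]-P,fk(p,q)[1]-tz])
        r=least_squares(g,q,x_scale=50);q=r.x;print(t,np.round(q,1),round(r.cost,6))
E
python3 k2.py
```

```text
[0.004 0.27  0.586 0.387 0.279 0.112 0.11  0.001] 0.0005112864986539789 [ 0.505 -0.088 -0.859]
33
0 [ 13.2  40.2 104.5 -70.1  13.1] 0.0
0.06 [  6.7  39.  109.1 -90.2   8.9] 0.0
0.11 [   0.9   38.3  112.4 -119.2    6.7] 0.0
0.16 [  -5.4   37.9  115.1 -157.4    6.3] 0.0
0.19 [  -9.3   37.7  116.4 -177.7    7. ] 0.0
0.22 [ -13.3   37.5  117.4 -193.7    8.1] 0.0
31
0 [ 12.8  39.9 103.4 -56.4  13.8] 0.0
0.06 [  6.4  38.7 108.  -68.1   8.9] 0.0
0.11 [  0.6  37.9 111.2 -86.8   5.4] 0.0
0.16 [  -5.5   37.4  113.8 -133.4    3.1] 0.0
0.19 [  -9.3   37.2  115.1 -175.4    3.3] 0.0
0.22 [ -13.3   37.   116.1 -203.4    4.5] 0.0
28
0 [ 12.3  39.6 101.7 -39.7  16.1] 0.0
0.06 [  6.   38.3 106.3 -41.6  11.1] 0.0
0.11 [  0.3  37.5 109.4 -40.9   7.2] 0.0
0.16 [ -5.8  36.9 112.  -30.5   3.7] 0.0
0.19 [ -9.6  36.6 113.2  -2.8   2.1] 0.0
0.22 [-13.4  36.5 114.2  51.7   2.1] 0.0
25
0 [ 11.7  39.4 100.  -28.1  19.3] 0.0
0.06 [  5.5  38.1 104.5 -26.2  14.7] 0.0
0.11 [ -0.   37.2 107.6 -21.5  11.3] 0.0
0.16 [ -6.   36.6 110.1 -11.1   8.6] 0.0
0.19 [ -9.6  36.3 111.2  -0.7   7.5] 0.0
0.22 [-13.4  36.1 112.2  12.3   7. ] 0.0
```

The fit is good to 0.5 mm. At a 31° tilt, joint 4 would pass its -82° limit on the way home; at 25° it stays between -28° and 12°, with about 15 mm clear of the pipe. I reduce the tilt by 6°, then grip.

```bash
python3 -m handwheel '[[0,0,0,0.002,0.01,0],[0,0,0,0.004,0.02,0],[0,0,0,0.005,0.03,0],[0,0,0,0.007,0.04,0],[0,0,0,0.009,0.052,0],[0,0,0,0.009,0.052,0],[0,0,0,0.009,0.052,0],[0,0,0,0.009,0.052,0]]' && python3 -m handwheel '[[0,0,0,0,0,0],[0,0,0,0,0,0],[0,0,0,0,0,0],[0,0,0,0,0,0],[0,0,0,0,0,0],[0,0,0,0,0,0],[0,0,0,0,0,0],[0,0,0,0,0,0]]' -1
python3 -c "
from h import *
s=bot.read_state();print(np.round(s['joint_positions'],1))"
```

```text
time_s: 12.03
position: [0.6234, 0.2, 0.1056]
tcp_rot: [[-0.894, 0.172, 0.414], [0.156, 0.985, -0.071], [-0.42, 0.001, -0.907]]
force: [-0.0, -0.6, 0.1]
opening: 0.476
grasp_force: 0.0
time_s: 12.7
position: [0.6236, 0.2, 0.1046]
tcp_rot: [[-0.894, 0.172, 0.413], [0.156, 0.985, -0.071], [-0.419, 0.001, -0.908]]
force: [-0.8, 1.6, -0.3]
opening: 0.274
grasp_force: 30.0
[ 11.8  39.2  99.9 -27.1  19.7 -44.3]
```

```bash
python3 -m handwheel '[[-0.0008,-0.005,0,0,0,0],[-0.002,-0.012,0,0,0,0],[-0.0033,-0.019,0,0,0,0],[-0.0045,-0.026,0,0,0,0],[-0.0058,-0.033,0,0,0,0],[-0.007,-0.04,0,0,0,0],[-0.0082,-0.047,0,0,0,0],[-0.0094,-0.054,0,0,0,0]]'
python3 -c "
from h import *
s=bot.read_state();print(np.round(s['joint_positions'],1))"
```

```text
time_s: 13.37
position: [0.6142, 0.1462, 0.1046]
tcp_rot: [[-0.894, 0.171, 0.414], [0.156, 0.985, -0.069], [-0.42, 0.003, -0.908]]
force: [-1.8, 7.8, -1.7]
opening: 0.271
grasp_force: 30.0
[  6.2  37.9 104.  -25.3  15.4 -50.9]
```

```bash
python3 -m handwheel '[[-0.0012,-0.007,0,0,0,0],[-0.0024,-0.014,0,0,0,0],[-0.0036,-0.021,0,0,0,0],[-0.0048,-0.028,0,0,0,0],[-0.006,-0.035,0,0,0,0],[-0.0073,-0.042,0,0,0,0],[-0.0085,-0.049,0,0,0,0],[-0.0097,-0.056,0,0,0,0]]'  && python3 -m handwheel '[[-0.0012,-0.007,0,0,0,0],[-0.0024,-0.014,0,0,0,0],[-0.0036,-0.021,0,0,0,0],[-0.0048,-0.028,0,0,0,0],[-0.006,-0.035,0,0,0,0],[-0.0073,-0.042,0,0,0,0],[-0.0085,-0.049,0,0,0,0],[-0.0097,-0.056,0,0,0,0]]'
python3 - <<'E'
from h import *
s=bot.read_state();print(np.round(s['joint_positions'],1))
p,d=cams.capture("side")
cv2.imwrite("pics/s5.png",cv2.resize(p[130:380,120:460],None,fx=2,fy=2))
E
```

```text
time_s: 14.03
position: [0.6043, 0.09, 0.1046]
tcp_rot: [[-0.894, 0.171, 0.414], [0.156, 0.985, -0.07], [-0.42, 0.002, -0.908]]
force: [0.1, 7.3, -0.5]
opening: 0.27
grasp_force: 30.0
time_s: 14.7
position: [0.5944, 0.0338, 0.1046]
tcp_rot: [[-0.895, 0.171, 0.413], [0.156, 0.985, -0.071], [-0.419, 0.001, -0.908]]
force: [-0.2, 7.9, -0.2]
opening: 0.276
grasp_force: 30.0
[ -6.9  36.2 110.2  -7.5   8.9 -79.9]
```

View pics/s5.png

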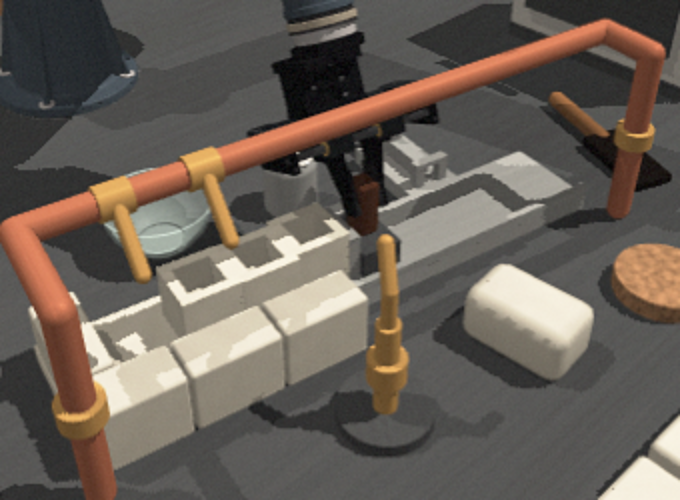

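The three moulds stand upright in a closed row against the pusher, around (200–320, 240), and about 51 mm remain. The valve collar at (203,165) on the pipe is near the gripper's path, so I check its position.

```bash
python3 - <<'E'
from h import *
np.set_printoptions(precision=4,suppress=True)
p,d=cams.capture("side");hsv=cv2.cvtColor(p,cv2.COLOR_BGR2HSV);P=[]
ex=np.array([.985,-.171,0]);ey=np.array([.171,.985,0]);O=np.array([.590,-.0225,0])+.0*ey  # handle-home-ish on the centre line
for v in range(180,270):
    for u in range(150,260):
        if d[v,u]>0 and 15<hsv[v,u,0]<26 and hsv[v,u,1]>120:
            w=px2w("side",(u,v),depth=d,win=0)
            if w[2]>.12: P.append([(w-O)@ex,(w-O)@ey,w[2]])
P=np.array(P)
for lo,hi in((.12,.16),(.16,.19),(.19,.25)):
    Q=P[(P[:,2]>lo)&(P[:,2]<hi)]
    h,e=np.histogram(Q[:,1],bins=np.arange(-.30,.02,.02));print(lo,len(Q),Q.min(0),Q.max(0),dict(zip(np.round(e[:-1],2),h)))
E
```

```text
0.12 2 [-0.0204 -0.1314  0.156 ] [ 0.0717 -0.0343  0.1598] {np.float64(-0.3): np.int64(0), np.float64(-0.28): np.int64(0), np.float64(-0.26): np.int64(0), np.float64(-0.24): np.int64(0), np.float64(-0.22): np.int64(0), np.float64(-0.2): np.int64(0), np.float64(-0.18): np.int64(0), np.float64(-0.16): np.int64(0), np.float64(-0.14): np.int64(1), np.float64(-0.12): np.int64(0), np.float64(-0.1): np.int64(0), np.float64(-0.08): np.int64(0), np.float64(-0.06): np.int64(0), np.float64(-0.04): np.int64(1), np.float64(-0.02): np.int64(0)}
0.16 328 [ 0.0478 -0.2162  0.1619] [ 0.0748 -0.1226  0.19  ] {np.float64(-0.3): np.int64(0), np.float64(-0.28): np.int64(0), np.float64(-0.26): np.int64(0), np.float64(-0.24): np.int64(0), np.float64(-0.22): np.int64(169), np.float64(-0.2): np.int64(0), np.float64(-0.18): np.int64(0), np.float64(-0.16): np.int64(0), np.float64(-0.14): np.int64(159), np.float64(-0.12): np.int64(0), np.float64(-0.1): np.int64(0), np.float64(-0.08): np.int64(0), np.float64(-0.06): np.int64(0), np.float64(-0.04): np.int64(0), np.float64(-0.02): np.int64(0)}
0.19 853 [ 0.0079 -0.2241  0.1901] [ 0.0552 -0.1113  0.227 ] {np.float64(-0.3): np.int64(0), np.float64(-0.28): np.int64(0), np.float64(-0.26): np.int64(0), np.float64(-0.24): np.int64(50), np.float64(-0.22): np.int64(338), np.float64(-0.2): np.int64(64), np.float64(-0.18): np.int64(0), np.float64(-0.16): np.int64(50), np.float64(-0.14): np.int64(294), np.float64(-0.12): np.int64(57), np.float64(-0.1): np.int64(0), np.float64(-0.08): np.int64(0), np.float64(-0.06): np.int64(0), np.float64(-0.04): np.int64(0), np.float64(-0.02): np.int64(0)}
```

The collars begin 111 mm beyond the handle's home position and the gripper reaches 95 mm, so it clears them. I push the last stretch slowly.

```bash
python3 -m handwheel '[[-0.0012,-0.007,0,0,0,0],[-0.0024,-0.014,0,0,0,0],[-0.0036,-0.021,0,0,0,0],[-0.0048,-0.028,0,0,0,0],[-0.006,-0.034,0,0,0,0],[-0.0068,-0.039,0,0,0,0],[-0.0075,-0.043,0,0,0,0],[-0.008,-0.046,0,0,0,0]]' && python3 -m handwheel '[[-0.0002,-0.001,0,0,0,0],[-0.0004,-0.002,0,0,0,0],[-0.0005,-0.003,0,0,0,0],[-0.0007,-0.004,0,0,0,0],[-0.0009,-0.005,0,0,0,0],[-0.001,-0.006,0,0,0,0],[-0.001,-0.006,0,0,0,0],[-0.001,-0.006,0,0,0,0]]'
python3 -c "
from h import *
s=bot.read_state();print(np.round(s['joint_positions'],1))"
```

```text
time_s: 15.47
position: [0.5867, -0.0096, 0.1046]
tcp_rot: [[-0.895, 0.17, 0.412], [0.156, 0.985, -0.068], [-0.417, 0.004, -0.909]]
force: [11.3, 38.7, -0.8]
opening: 0.276
grasp_force: 30.0
time_s: 16.13
position: [0.5867, -0.0098, 0.1046]
tcp_rot: [[-0.897, 0.164, 0.411], [0.152, 0.986, -0.063], [-0.416, 0.006, -0.909]]
force: [15.4, 47.0, -3.5]
opening: 0.273
grasp_force: 30.1
[ -12.7   35.8  111.7   12.     8.2 -104.7]
```

```bash
python3 -m handwheel '[[0.0003,0.002,0,0,0,0],[0.0006,0.004,0,0,0,0],[0.001,0.006,0,0,0,0],[0.001,0.006,0,0,0,0],[0.001,0.006,0,0,0,0],[0.001,0.006,0,0,0,0],[0.001,0.006,0,0,0,0],[0.001,0.006,0,0,0,0]]'
python3 - <<'E'
from h import *
np.set_printoptions(precision=4,suppress=True)
s=bot.read_state()
ex=np.array([.985,-.171,0]);ey=np.array([.171,.985,0]);H=np.array([.5872,-.0274,0])
I=[]
for c in["scene","side"]:
    p,d=cams.capture(c);I.append(p)
    for q in["bolt_tab","handle_grip","hearth_edge","tin","bowl","mould_a_mid","mould_b_mid","mould_c_mid"]:
        for r in models.tip_of(q,c)[:3]:
            w=px2w(c,r["position"],z=Z[q],st=s);print(c,q,round(r["conf"],2),np.round(r["position"]),w,"ldr",(w-H)@ex,(w-H)@ey-.02)
a=cv2.resize(I[0][100:330,150:350],None,fx=2.4,fy=2.4);b=cv2.resize(I[1][150:330,130:330],None,fx=2,fy=2)
o=np.zeros((552,800,3),np.uint8);o[:552,:400]=a[:552,:400];o[:360,400:]=b;cv2.imwrite("pics/h6.png",o)
E
```

```text
time_s: 16.8
position: [0.5868, -0.0093, 0.1046]
tcp_rot: [[-0.895, 0.169, 0.412], [0.154, 0.986, -0.068], [-0.417, 0.003, -0.909]]
force: [4.4, 18.1, -0.4]
opening: 0.273
grasp_force: 30.0
scene bolt_tab 0.75 [353. 277.] [0.4885 0.1933 0.072 ] ldr -0.13495040104383177 0.18056172153624273
scene handle_grip 0.69 [254. 230.] [ 0.5934 -0.0133  0.088 ] ldr 0.0037385906149338694 -0.00507378393451576
scene hearth_edge 0.87 [255. 240.] [ 0.5845 -0.0277  0.02  ] ldr -0.002614561181842857 -0.020726790656708932
scene tin 0.82 [315. 242.] [0.4705 0.0502 0.    ] ldr -0.1282198936982387 0.036517318851164035
scene bowl 0.75 [292. 191.] [ 0.422  -0.1005  0.    ] ldr -0.15025271590519906 -0.12027058413014682
scene mould_a_mid 0.91 [248. 218.] [ 0.5739 -0.0676  0.05  ] ldr -0.006278106310692145 -0.061842630330077336
scene mould_b_mid 0.63 [232. 198.] [ 0.5722 -0.1395  0.05  ] ldr 0.00442437182603901 -0.13302854001077807
scene mould_c_mid 0.87 [222. 180.] [ 0.5616 -0.1982  0.05  ] ldr 0.004032653128532401 -0.1926587468436677
side bolt_tab 0.53 [317. 188.] [0.4852 0.1951 0.072 ] ldr -0.1385281346231995
[... 255 characters left out ...]
 232.] [0.4605 0.0442 0.    ] ldr -0.1370899887186406 0.028856244095306374
side bowl 0.96 [200. 250.] [ 0.4144 -0.1076  0.    ] ldr -0.15651610287720372 -0.12853154596832073
side mould_a_mid 0.67 [283. 270.] [ 0.6315 -0.0505  0.05  ] ldr 0.047575679594045704 -0.03520482060035651
side mould_a_mid 0.6 [252. 262.] [ 0.5713 -0.0792  0.05  ] ldr -0.0068437439398632 -0.07375936775501617
side mould_b_mid 0.79 [231. 274.] [ 0.5733 -0.1337  0.05  ] ldr 0.004482882955682261 -0.12711962811185573
side mould_c_mid 0.69 [231. 276.] [ 0.5761 -0.137   0.05  ] ldr 0.007778478254680647 -0.1298766548273322
side mould_c_mid 0.63 [203. 288.] [ 0.5653 -0.1954  0.05  ] ldr 0.007107331119146576 -0.18920942173701413
```

View pics/h6.png

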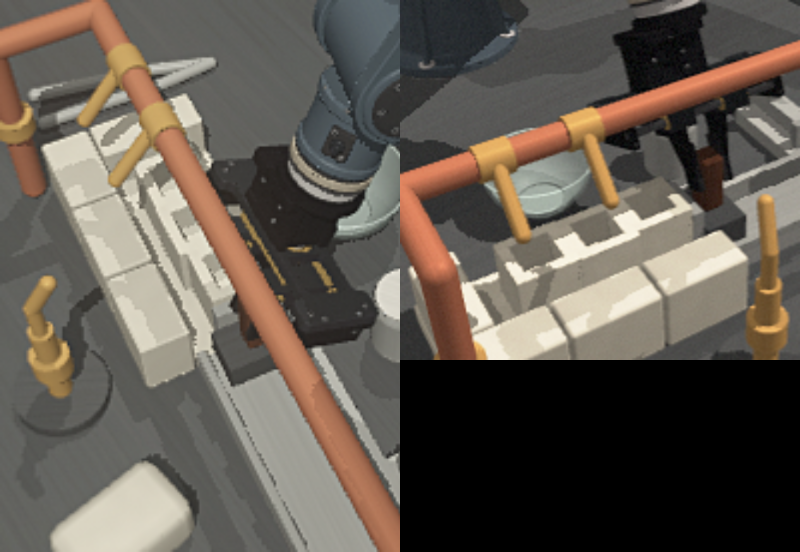

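The row stands closed on the hearth. The handle stopped hard after about 213 mm of tool travel. I check the moment to see whether it is the stop or the gripper touching the pipe.

```bash
python3 - <<'E'
from h import *
np.set_printoptions(precision=4,suppress=True)
s=bot.read_state();print(s["force"],s["moment"],s["tau"])
ex=np.array([.985,-.171,0]);ey=np.array([.171,.985,0]);H=np.array([.5872,-.0274,0])
# pusher base/handle/mould geometry from side depth: profile on centre line vs loader y
for c in("side","scene"):
    p,d=cams.capture(c);Q=[]
    for v in range(130,300):
        for u in range(150,340):
            if d[v,u]>0:
                w=px2w(c,(u,v),depth=d,win=0);l=((w-H)@ex,(w-H)@ey-.02,w[2])
                if -.045<l[0]<.04 and -.26<l[1]<.06 and .074<l[2]<.086:Q.append(l)
    Q=np.array(Q);h,e=np.histogram(Q[:,1],bins=np.arange(-.26,.06,.01));print(c,len(Q),[(round(a,2),int(b)) for a,b in zip(e,h) if b])
    if len(Q):print("top x range",np.percentile(Q[:,0],[2,98]),"y",np.percentile(Q[:,1],[1,99]))
E
```

```text
[ 5.1834 17.5082 -1.1499] [ 3.0096 -0.5701  1.3631] [-10.9362 -38.6828  -7.6341  -0.8131  -2.2395  -0.0854]
side 1547 [(np.float64(-0.23), 86), (np.float64(-0.22), 109), (np.float64(-0.21), 60), (np.float64(-0.2), 40), (np.float64(-0.19), 60), (np.float64(-0.18), 103), (np.float64(-0.17), 128), (np.float64(-0.16), 109), (np.float64(-0.15), 65), (np.float64(-0.14), 60), (np.float64(-0.13), 51), (np.float64(-0.12), 90), (np.float64(-0.11), 92), (np.float64(-0.1), 94), (np.float64(-0.09), 56), (np.float64(-0.08), 53), (np.float64(-0.07), 51), (np.float64(-0.06), 62), (np.float64(-0.05), 112), (np.float64(-0.04), 7), (np.float64(-0.03), 11), (np.float64(-0.02), 16), (np.float64(-0.01), 19), (np.float64(0.0), 10), (np.float64(0.01), 3)]
top x range [-0.0308  0.0343] y [-0.2248 -0.0011]
scene 577 [(np.float64(-0.23), 9), (np.float64(-0.22), 47), (np.float64(-0.21), 18), (np.float64(-0.2), 20), (np.float64(-0.19), 21), (np.float64(-0.18), 21), (np.float64(-0.17), 45), (np.float64(-0.16), 44), (np.float64(-0.15), 33), (np.float64(-0.14), 17), (np.float64(-0.13), 18), (np.float64(-0.12), 22), (np.float64(-0.11), 48), (np.float64(-0.1), 39), (np.float64(-0.09), 38), (np.float64(-0.08), 18), (np.float64(-0.07), 18), (np.float64(-0.06), 23), (np.float64(-0.05), 34), (np.float64(-0.04), 28), (np.float64(-0.03), 5), (np.float64(-0.02), 2), (np.float64(-0.01), 3), (np.float64(0.0), 4), (np.float64(0.01), 2)]
top x range [-0.0106  0.0341] y [-0.2203 -0.0003]
```

The lever arm of that moment (about 0.17 m) puts the contact at the handle, so this is the pusher's own stop. The row spans -0.230 to -0.042 m along loader y, closed. I check the wrist's margin for the retreat and release.

```bash
cat >> k2.py <<'E'
print("retreat")
s=bot.read_state();tz=np.array(s["tcp_rot"])[:,2];q=np.array(s["joint_positions"][:5]);print(np.round(q,1))
for t in(0,.02,.04,.06,.08,.1,.12):
    P=np.array(s["position"])-t*tz
    r=least_squares(lambda q:np.concatenate([fk(p,q)[0]-P,fk(p,q)[1]-tz]),q,x_scale=50);q=r.x;print(t,np.round(q,1),round(r.cost,6))
E
python3 k2.py | sed -n '/retreat/,$p'
python3 -m handwheel '[[0.0004,0.003,0,0,0,0],[0.0004,0.003,0,0,0,0],[0.0004,0.003,0,0,0,0],[0.0004,0.003,0,0,0,0],[0.0004,0.003,0,0,0,0],[0.0004,0.003,0,0,0,0],[0.0004,0.003,0,0,0,0],[0.0004,0.003,0,0,0,0]]' -0.2
```

```text
retreat
[-12.4  35.8 111.7   9.3   8. ]
0 [-12.4  35.8 111.7   9.3   7.9] 0.0
0.02 [-12.5  33.3 112.4   7.7   9.8] 0.0
0.04 [-12.5  30.8 112.9   6.5  11.7] 0.0
0.06 [-12.6  28.3 113.3   5.6  13.8] 0.0
0.08 [-12.7  25.8 113.6   5.   16.1] 0.0
0.1 [-12.7  23.2 113.7   4.4  18.5] 0.0
0.12 [-12.8  20.7 113.8   4.   21. ] 0.0
time_s: 18.47
position: [0.5875, -0.0095, 0.1048]
tcp_rot: [[-0.894, 0.172, 0.413], [0.157, 0.985, -0.071], [-0.419, 0.001, -0.908]]
force: [0.7, -0.1, 0.0]
opening: 0.4
grasp_force: 0.0
```

```bash
python3 -m handwheel '[[-0.004,0.0007,0.009,0,0,0],[-0.01,0.0017,0.022,0,0,0],[-0.017,0.003,0.037,0,0,0],[-0.025,0.004,0.055,0,0,0],[-0.033,0.0055,0.073,0,0,0],[-0.041,0.007,0.091,0,0,0],[-0.049,0.008,0.109,0,0,0],[-0.057,0.009,0.127,0,0,0]]' && python3 -m handwheel '[[-0.03,0,0.03,0,0,0],[-0.06,0,0.06,0,0,0],[-0.08,0,0.08,0,0,0],[-0.1,0,0.1,0,0,0],[-0.1,0,0.1,0,0,0],[-0.1,0,0.1,0,0,0],[-0.1,0,0.1,0,0,0],[-0.1,0,0.1,0,0,0]]'
python3 - <<'E'
from h import *
np.set_printoptions(precision=4,suppress=True)
ex=np.array([.985,-.171,0]);ey=np.array([.171,.985,0]);H=np.array([.5872,-.0274,0])
L=lambda w:np.array([(w-H)@ex,(w-H)@ey-.02])
I=[]
for c in["scene","side"]:
    p,d=cams.capture(c);I.append(p)
    for q in["bolt_tab","handle_grip","tin","bowl","mould_a_mid","mould_b_mid","mould_c_mid"]:
        for r in models.tip_of(q,c)[:2]:
            w=px2w(c,r["position"],z=Z[q]);print(c,q,round(r["conf"],2),np.round(r["position"]),w,"ldr",L(w))
    for nm,img in(("start",cv2.imread(f"pics/{c}0.png")),("now",p)):
        # brown handle pixels
        hsv=cv2.cvtColor(img,cv2.COLOR_BGR2HSV);m=((hsv[...,0]<9)|(hsv[...,0]>172))&(hsv[...,1]>90)&(hsv[...,2]<115)&(hsv[...,2]>30)
        n,lab,st,ce=cv2.connectedComponentsWithStats(m.astype(np.uint8))
        for i in range(1,n):
            if 40<st[i,4]<900:
                w=px2w(c,ce[i],z=.085)
                if -.06<L(w)[0]<.06 and abs(L(w)[1])<.3:print(" brown",nm,st[i],ce[i],L(w))
a=cv2.resize(I[0][100:330,150:350],None,fx=2.4,fy=2.4);b=cv2.resize(I[1][150:330,130:330],None,fx=2,fy=2)
o=np.zeros((552,800,3),np.uint8);o[:552,:400]=a[:552,:400];o[:360,400:]=b;cv2.imwrite("pics/h7.png",o)
E
```

```text
time_s: 19.13
position: [0.5294, -0.0, 0.2331]
tcp_rot: [[-0.894, 0.172, 0.413], [0.156, 0.985, -0.071], [-0.419, 0.001, -0.908]]
force: [0.7, -0.4, 0.3]
opening: 0.399
grasp_force: 0.0
time_s: 19.8
position: [0.4307, -0.0002, 0.3309]
tcp_rot: [[-0.895, 0.172, 0.412], [0.157, 0.985, -0.071], [-0.418, 0.001, -0.908]]
force: [0.2, -0.3, 0.4]
opening: 0.4
grasp_force: 0.0
scene bolt_tab 0.65 [356. 277.] [0.4845 0.1977 0.072 ] ldr [-0.1397  0.1842]
scene handle_grip 0.84 [258. 228.] [ 0.5839 -0.0123  0.088 ] ldr [-0.0059 -0.0057]
scene tin 0.58 [316. 238.] [0.461  0.0444 0.    ] ldr [-0.1366  0.0291]
scene bowl 0.83 [291. 193.] [ 0.4285 -0.0972  0.    ] ldr [-0.1443 -0.1159]
scene mould_a_mid 0.92 [249. 220.] [ 0.575 -0.065  0.05 ] ldr [-0.0056 -0.0591]
scene mould_a_mid 0.59 [257. 249.] [0.6032 0.0104 0.05  ] ldr [0.0093 0.0199]
scene mould_b_mid 0.97 [234. 199.] [ 0.5703 -0.1326  0.05  ] ldr [ 0.0013 -0.1266]
scene mould_c_mid 0.77 [223. 180.] [ 0.5601 -0.1971  0.05  ] ldr [ 0.0023 -0.1918]
side bolt_tab 0.86 [319. 187.] [0.4866 0.2014 0.072 ] ldr [-0.1382  0.1882]
side handle_grip 0.6
[... 183 characters left out ...]
 ] ldr [-0.1588 -0.1307]
side mould_a_mid 0.81 [253. 259.] [ 0.5662 -0.0738  0.05  ] ldr [-0.0128 -0.0693]
side mould_b_mid 0.67 [233. 275.] [ 0.5771 -0.1334  0.05  ] ldr [ 0.0082 -0.1261]
side mould_c_mid 0.73 [200. 289.] [ 0.5653 -0.2019  0.05  ] ldr [ 0.0083 -0.1957]
 brown start [358 193  14  15  60] [365.1333 199.9333] [-0.0172  0.2294]
 brown start [357 203  12  17  72] [361.4861 211.0972] [0.0127 0.1929]
 brown start [140 290  22  46 275] [150.6691 311.9927] [ 0.0484 -0.2978]
 brown now [276 229  15  27 135] [282.9481 242.4   ] [ 0.0118 -0.0118]
 brown now [140 290  13  13  54] [145.2593 295.7963] [ 0.0066 -0.2936]
 brown now [144 296  19  40 224] [151.9911 316.5045] [ 0.0593 -0.2991]
```

View pics/h7.png

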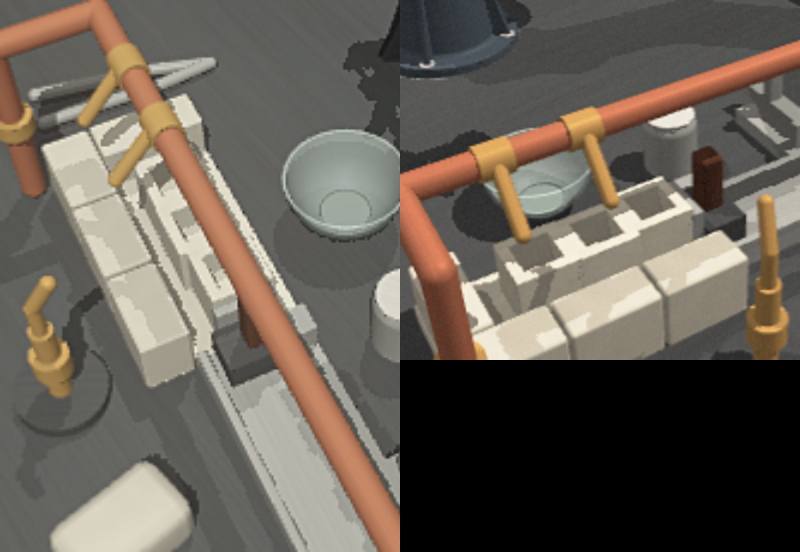

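The fully uncovered row is straight and closed, with the handle at about (707,180) in the right crop, and the bowl and tin are unmoved. As a last check I repeat the start's depth measurement of the handle to confirm the full travel.

```bash
python3 - <<'E'
from h import *
np.set_printoptions(precision=4,suppress=True)
ey=np.array([.171,.985,0]);ex=np.array([.985,-.171,0])
p,d=cams.capture("side");Q=[]
for v in range(150,380):
    for u in range(220,420):
        if d[v,u]>0:
            w=px2w("side",(u,v),depth=d,win=0)
            if .095<w[2]<.125 and np.hypot(w[0]-.593,w[1]+.022)<.05:Q.append(w)
Q=np.array(Q);m=Q.mean(0);print(len(Q),m,Q.min(0),Q.max(0));a=np.array([.6304,.192,.1078]);print("travel",(a-m)@ey,"lateral",(a-m)@ex)
print("range-mid travel",((np.array([.612,.1823,0])+[.6423,.2094,0])/2-(Q.min(0)+Q.max(0))/2)@ey)
E
```

```text
194 [ 0.5943 -0.016   0.1084] [ 0.5743 -0.0259  0.0953] [0.606  0.0005 0.116 ]
travel 0.21104656169964064 lateral 2.2721008748717986e-05
range-mid travel 0.2117429281426147
```

```bash
python3 - <<'E'
from h import *
np.set_printoptions(precision=4,suppress=True,linewidth=150)
ey=np.array([.171,.985,0]);ex=np.array([.985,-.171,0]);H=np.array([.5872,-.0274,0])
s=bot.read_state();g0=np.array([.6236,.2,.1046]);print("tcp travel",(g0-np.array([.5868,-.0093,.1046]))@ey,(g0-np.array([.5867,-.0098,.1046]))@ey)
c="scene"
p,d=cams.capture(c);G={}
for v in range(110,260):
    for u in range(180,300):
        if d[v,u]>0:
            w=px2w(c,(u,v),depth=d,win=0);x=(w-H)@ex;y=(w-H)@ey-.02
            if -.06<x<.05 and -.31<y<-.0: G.setdefault((int(np.floor(y/.006)),int(np.floor((x+.06)/.022))),[]).append(w[2])
print("height mm max by y(row) and x(col -60..50)")
for k in range(-50,0):
    print(round(k*.006,3),[int(1000*np.median(G[(k,j)])) if (k,j) in G else None for j in range(5)])
cv2.imwrite("pics/e8.png",np.hstack([cv2.resize(p[130:260,160:270],None,fx=3.6,fy=3.6),cv2.resize(cv2.imread("pics/scene0.png")[130:260,160:270],None,fx=3.6,fy=3.6)]))
E
```

```text
tcp travel 0.2124533 0.2129629
height mm max by y(row) and x(col -60..50)
-0.3 [68, 68, 68, 67, 67]
-0.294 [69, 69, 68, 70, 201]
-0.288 [68, 69, 68, 69, 138]
-0.282 [70, 70, None, 69, 70]
-0.276 [69, 68, 71, 70, 70]
-0.27 [69, 70, None, 72, 70]
-0.264 [68, 69, None, 218, 70]
-0.258 [49, 60, 45, 217, 63]
-0.252 [36, 59, 55, 220, 20]
-0.246 [20, None, None, 221, 20]
-0.24 [19, None, None, 222, 19]
-0.234 [20, None, 216, 224, 20]
-0.228 [20, None, 212, 223, 33]
-0.222 [19, 80, 79, 220, 197]
-0.216 [18, 81, 60, 78, 192]
-0.21 [20, 78, 54, 217, 79]
-0.204 [19, 79, 48, 220, 49]
-0.198 [20, 76, 50, 220, 40]
-0.192 [19, 80, None, 219, 52]
-0.186 [19, 78, None, 221, 40]
-0.18 [20, 80, None, 219, 34]
-0.174 [19, 79, 76, 219, 50]
-0.168 [20, 81, 79, 214, 52]
-0.162 [19, 81, 80, 80, 22]
-0.156 [19, None, 59, 81, 61]
-0.15 [19, 80, 53, 75, 69]
-0.144 [20, 77, 48, 222, 193]
-0.138 [19, 79, 50, 222, 194]
-0.132 [20, 80, 215, 221, 76]
-0.126 [18, None, 212, 222, 69]
-0.12 [19, 79, None, 220, 52]
-0.114 [21, 81, None, 220, 53]
-0.108 [18, 79, 81, 84, 64]
-0.102 [18, 79, 78, 83, 45]
-0.096 [21, 79, 77, 82, 21]
-0.09 [23, 81, 57, 80, 20]
-0.084 [20, 79, 50, 80, 26]
-0.078 [19, 79, 49, 217, 21]
-0.072 [18, 80, 49, 216, 21]
-0.066 [19, 78, 51, 219, 22]
-0.06 [18, 81, None, 219, 23]
-0.054 [19, 79, None, 220, 21]
-0.048 [20, 79, 79, 81, 22]
-0.042 [19, 77, 76, 80, 23]
-0.036 [19, 75, 68, 78, 41]
-0.03 [None, 71, None, 72, 57]
-0.024 [None, None, None, 65, 50]
-0.018 [50, 49, None, 220, 51]
-0.012 [50, 50, None, 166, 50]
-0.006 [50, 48, None, 100, 50]
```

View pics/e8.png

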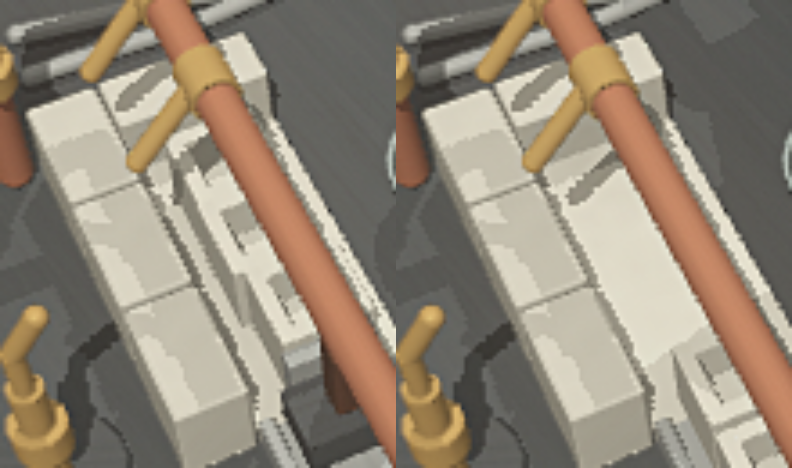

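There are 25–30 mm free between the front mould and the end brick, and nothing else touches the row. With contact only at the handle, the hard stop at 47 N is the pusher's own stop, so I hand in.

```bash
python3 -c "
from rig import bot
print(bot.hand_in())"
```

```text
the job is handed in; nothing more can be done
None
```

I drew the bolt about 44 mm and left it drawn, pushed the pusher to a hard stop with all three moulds upright in a closed row on the hearth, let go without touching the bowl or tin, and handed in; no verdict came back, and the measured pusher travel (about 211–213 mm) sits right at the 212 mm threshold.

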